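Shut down the bench suction and unclip its hood

TASK

Sanding at the clamp bench is finished: lift the yellow guard flap fully up so that it stays open, flip the red toggle beneath it right over to its other side (off), and lower the guard flap again until it is fully shut. Then press the orange release plate on the suction port down and, while holding it down, push the black hood by its green bar straight off the port; leave it standing flat on the bench with a gap of at least 3 cm between hood and port spigot. Leave the two purple clamps, the glass jar and the white roller where they lie.

Things in the scene. Friction and masses are not known exactly. Their poses are not given: they have to be found in the camera images.
- port: Grey suction port fixed to the bench. Origin on the bench, x away from the robot (yaw up to 0.3 rad either way); the hood comes off along -x. Block x 40 to 120 mm, 124 wide, 42 high (54 beyond x 94). A flat steel spigot, 92 wide, z 7 to 35, reaches from x 40 to x 0 into the hood's sleeve. Port and switch box may swap sides.
- release (a joint): Travel of the orange release plate, m: 0 up, 0.012 fully down, sprung (2 N to start, 5 N fully down). Plate in the port's frame: x 8 to 85 mm, 84 wide, top at z 64 when up. Two teeth 9 mm high at its -x end (x 8 to 18, |y| 29 to 41), just ahead of the hood's bar, hold the hood until the plate is over 6 mm down (8 to 11 is good).
- release_pad (a point): Where to press: on the plate's top at port x 60, y 0, i.e. 34 mm behind (+x of) the bar's centre; moves with the plate. The 58 mm lane between the teeth is open: closed fingertips can press here and slide along the plate towards -x against the bar. Keep the plate down until the bar has gone 24 mm and is past the teeth.
- hood: Loose black plastic hood, 0.3 to 0.5 kg, clipped on the port. Origin on its underside below the bar; axes as the port's, at port x 26 mm, y 0 when on. Sleeve x -34 to +12, 108 wide, 42 high; nozzle ahead to x -106, 150 wide. Slides flat on the bench. It leaves the spigot (gap 0) with its origin at port x -12; a 30 mm gap is x -42.
- hood_bar (a point): Centre of the green bar that bridges the release plate: 12 mm (x) by 108 mm (y) by 18 mm (z 67 to 85 over the bench), on two posts at |y| = 50. Its +x face is the one to push.
- switch: Grey switch box fixed to the bench, 76 (x) x 140 (y) x 46 mm high, walls 5 mm, open on top under the guard, inner floor at z 9. Origin at the centre of its underside; x points away from the robot (yaw up to 0.3 rad either way).
- guard (a joint): Angle of the yellow guard flap, rad: 0 shut, 1.9 fully open (leaning back beyond upright). Hinged along y at the box's far side. No spring, lightly damped: it falls shut from below about 1.4 and open to 1.9 from above about 1.6; a push of 1 to 2 N moves it. Flap 76 x 140 x 5 mm, 90 g.
- guard_hinge (a point): Middle of the guard's hinge axis, in the box's frame x = +36, z = 49.5 mm.
- guard_ear (a point): Top of the guard's side ear: a yellow plate 6 x 32 (y) x 40 mm fixed to the flap's hinge rod at box y 86 to 118, clear of the box, leaning 0.4 rad to the robot when shut, top 16 ahead of the hinge at z 86. Pushing it towards +x, level and 45 past the hinge line, opens the flap; pushing the open flap from behind towards -x shuts it. Fully open its edge is 23 behind the hinge, z 120.
- toggle (a joint): Angle of the red toggle, rad: 0 = on, leaning 0.28 to the box's +y side; 0.56 = off, leaning as far to the -y side. Starts at 0 to 0.06. It stays where it is left; 1 to 3 N at its tip moves it.
- toggle_tip (a point): Tip of the red toggle, 30 mm from its pivot (box frame x = -8, y = 0, z = 12); toggle 18 (x) x 8 (y) mm thick. It swings along the box's y; 65 mm from the pivot to either side wall.
- clamp_low: Lower of two crossed purple spring clamps, 150 mm long along x, 70 wide, 22 high. Origin on its underside near its middle.
- clamp_top: Upper purple clamp, the same, lying across the lower one.
- jar: Glass jar with steel lid, 56 mm across, 75 high. Origin on its underside.
- roller: White plastic roller, 80 mm long, 44 across (axis along y), with a wooden handle to -x, 165 mm long in all. Origin below the roller's middle.
Not all that is in view belongs to the job. What is meant by the hood is not blue or pink, and is the smaller of those in its own colour.

How it is judged:
By the outcome, as a careful person would: the job done as asked, in the order asked, and still so for the second after the job is handed in, with the robot touching nothing.
It also fails if it takes over 45 s, if anything falls off the work surface, if the arm or the gripper's body presses on something with over 40 N, if the wrist force passes 120 N, or if a joint passes its speed limit or range.

ROBOT

A 6-joint arm with a two-finger parallel gripper is mounted at the origin on the work surface. World frame = base frame: x ahead of the robot, y to its left, z up, the work surface at z = 0. Lengths are in mm, angles in rad, forces in N, time in s.
With the tool pointing down it reaches from about 275 to 775 mm from the base axis. Payload 14.6 kg.
Tool frame: the origin (TCP) lies on the centre line of the jaws, within the pads' length; the fingertips stand 19 mm ahead of it and the grasp point (between the pads) is the TCP (arm.tip_reach is the distance from the TCP to the fingertips, in mm); z points along the fingers, y is the line along which they close (so a half turn about z gives the same grasp; the last joint's range is limited). The gripper opens to 85 mm and grips with 20 to 120 N. Pads are 22 mm wide; open, the fingers measure 114 mm over their backs; the gripper's body (76 mm by 85 mm) begins 54 mm behind the grasp point. The pads swing forward as they close: fully open they stand 13 mm farther back than shut.
Start: joints at [-1.317, 0.263, -0.048, 1.259, 0, 1.415], TCP at [208.686, -481.745, 250.278] pointing down, gripper open.
Joint ranges: [-2.65, 2.65], [-0.89, 1.7], [-1.18, 1.37], [-2.13, 2.11], [-1.35, 1.29], [-3.14, 3.14]. Speed limits (rad/s): [1.89, 1.89, 2.57, 2.79, 3.14, 3.14].

INTERFACE

Orientations are given as a unit quaternion [x, y, z, w].
In Python, from rig import arm gives the robot as it stands.
- The arm moves only by the tool drive_tool, never from a script. Its argument "motion" is a list that holds one entry, the list of rows, each a list of 4 numbers: the shift along the tool's x, y, z in mm, then the turn about the tool's z in degrees. A call has 1 to 12 rows; each row is the pose to reach, as a shift and turn from the pose commanded when the call began, along the tool's axes at that moment; what a row does not reach only later rows make up. A row lasts 1/8 s, in which the tool goes at most 62.5 mm and 10.7 degrees, less where a joint would pass 70% of its speed; a pose out of reach is approached as far as the arm can. A call with a gripper value outside its range is refused whole. "jaw" is the opening, from -1 (shut) to 1 (fully open), set as the call begins (left out, the last holds). The fingers move at their own pace and stop on an object; the grip force is fixed at half the most. Time passes only in rows, so rows that repeat a pose let the fingers close. It gives the time, the measured TCP pose, the force, the opening and the grip force at its end, in the units of the state.
- arm.state(): the state, without advancing time (a new reading comes with each control period).
- arm.read_camera(name): name is "scene" or "top" or "wrist"; returns a dict with "pixels" (384x512x3 uint8, red, green, blue), "camera_matrix" (3x3 intrinsics, pixels), "pose" (4x4, takes a point from camera to world coordinates); the wrist camera has in their place "T_tool_cam" (4x4, takes a point from camera to tool coordinates, whose origin is the TCP and whose axes are the flange's). Camera axes: x right, y down, z forward; pixel columns grow to the right and rows downward; lengths in mm; the calibration is good to about 2 mm. The wrist camera is an equidistant fisheye: a pixel r from the principal point sees the ray r / f radians off the axis. A picture is of the moment at which its call begins: read the wrist's pose just before it. There is no depth.
- arm.finish_job(): hands the job in; it is judged then, once.
The state is a dict: "clock": time; "joint_positions": joint angles; "joint_vel": joint speeds; "tau": joint torques, N m; "eef_pos": TCP position; "orientation": TCP orientation; "ft_force": force on the tool from outside, world axes, zero at the start; "wrist_torque": the same for the moment, N m; "width": finger opening in mm; "grasp_force": force on a finger pad.
Only numpy, scipy, OpenCV 4.12 (cv2) and the standard library are available. Lean on these libraries where they do the work, as an engineer would, in place of code of your own. Each camera call takes 0.05 s, during which the arm holds its last target. There are 200 camera calls.

## Working session

There is one attempt and no reset: what is moved stays moved. The work goes in short steps, Python scripts to look and compute and a tool call to move; the robot and the scene stay as the last step left them, time stands still between calls to the robot, and variables do not carry over. Pictures are saved under pics/ and viewed, at most 10 in all, crops included, and the job is handed in when it is done.

Besides the shell and the picture viewer there is one more tool, called after "Call:" as a command line: name --argument value ..., lists and objects as JSON in quotes. drive_tool: Moves the arm, as the interface text tells. Its arguments: {"type":"object","properties":{"motion":{"type":"array"},"jaw":{"type":"number"}},"required":["motion"]}

```bash
ls; mkdir -p pics; python3 - <<'E'
from rig import arm
import numpy as np,cv2,pickle
d={}
s=arm.state();print({k:np.round(v,3).tolist() for k,v in s.items()})
for n in("scene","top","wrist"):
    c=arm.read_camera(n);d[n]=c;print(n,c["camera_matrix"],np.round(c.get("pose",c.get("T_tool_cam")),3))
pickle.dump((s,d),open("p0.pkl","wb"))
cv2.imwrite("pics/a.png",cv2.resize(d["top"]["pixels"][:,:,::-1],(800,600)))
cv2.imwrite("pics/b.png",cv2.resize(d["scene"]["pixels"][:,:,::-1],(800,600)))
E
```

```text
pics
{'clock': 0.0, 'joint_positions': [-1.317, 0.264, -0.049, 1.259, 0.0, 1.415], 'joint_vel': [0.0, 0.002, 0.001, -0.001, 0.001, -0.002], 'tau': [0.002, -63.761, 38.457, 0.014, -0.0, 0.0], 'eef_pos': [208.629, -481.481, 249.834], 'orientation': [0.979, 0.203, -0.0, -0.001], 'ft_force': [-0.301, 0.457, -0.336], 'wrist_torque': [-0.018, 0.009, 0.026], 'grasp_force': 0.0, 'width': 85.539}
scene [[347.19820397   0.         255.18538356]
 [  0.         347.19820397 185.73698414]
 [  0.           0.           1.        ]] [[-8.70000e-01  2.65000e-01 -4.16000e-01  1.00273e+03]
 [ 4.93000e-01  5.03000e-01 -7.10000e-01  8.66332e+02]
 [ 2.10000e-02 -8.22000e-01 -5.68000e-01  7.79772e+02]
 [ 0.00000e+00  0.00000e+00  0.00000e+00  1.00000e+00]]
top [[478.79239687   0.         264.08258865]
 [  0.         478.79239687 188.81702969]
 [  0.           0.           1.        ]] [[-7.000000e-03 -9.990000e-01  4.800000e-02  4.486250e+02]
 [-1.000000e+00  7.000000e-03 -2.000000e-03  2.111000e+01]
 [ 1.000000e-03 -4.800000e-02 -9.990000e-01  1.522972e+03]
 [ 0.000000e+00  0.000000e+00  0.000000e+00  1.000000e+00]]
wrist [[297.31863964   0.         255.0892275 ]
 [  0.         297.31863964 191.94660584]
 [  0.           0.           1.        ]] [[-0.00000e+00 -9.58000e-01 -2.88000e-01  7.24140e+01]
 [ 1.00000e+00 -1.00000e-03  1.00000e-03 -1.56000e-01]
 [-1.00000e-03 -2.88000e-01  9.58000e-01 -1.23581e+02]
 [ 0.00000e+00  0.00000e+00  0.00000e+00  1.00000e+00]]
```

View pics/a.png

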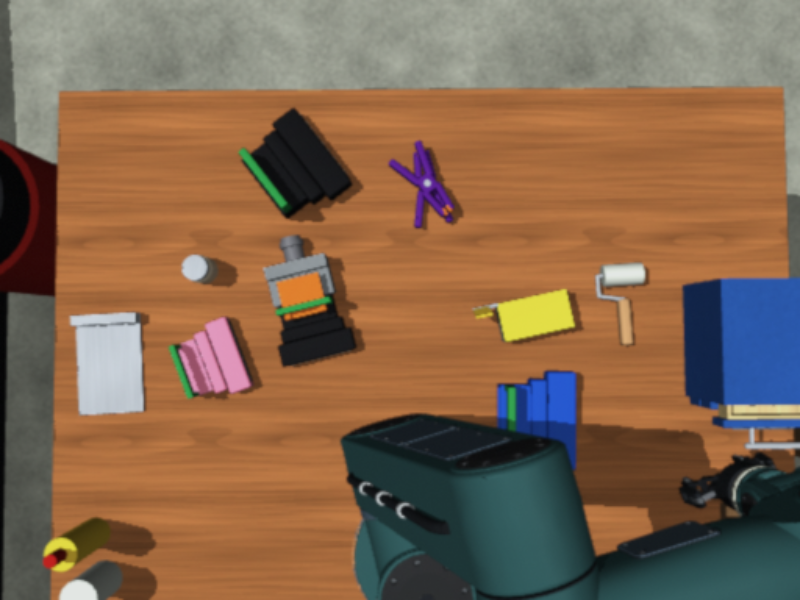

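View pics/b.png

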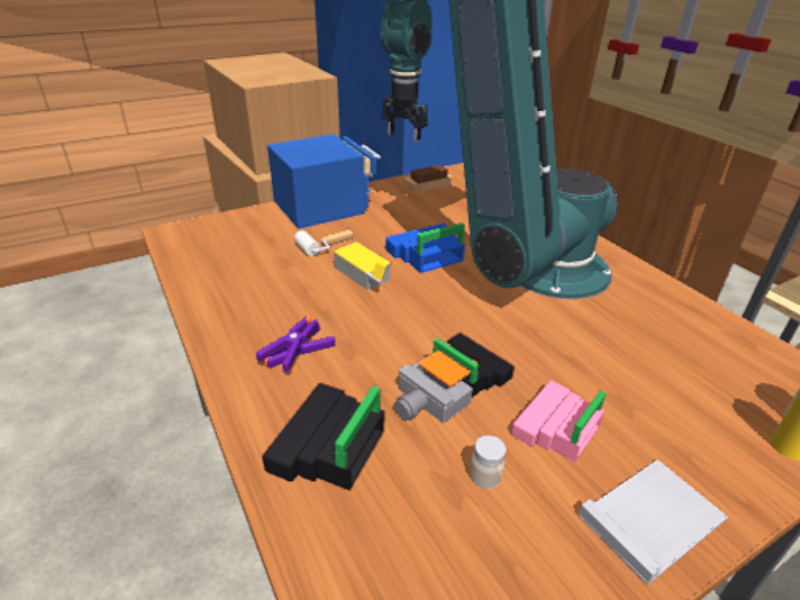

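Hood candidates in the top view (800x600): the small black one on the port at (315,325), the large black one at (295,165), pink at (210,358) and blue at (540,410). The small black one fits: it isn't blue or pink, it's the smaller of the black pair, and it sits on the port. I'll confirm it in a crop and measure.

```bash
cat > h.py <<'E'
import numpy as np,cv2,pickle
def ray(c,uv):
    K=c["camera_matrix"];T=c["pose"];d=T[:3,:3]@np.linalg.inv(K)@np.array([uv[0],uv[1],1.]);return T[:3,3],d
def plane(c,uv,z):
    o,d=ray(c,uv);return o+d*(z-o[2])/d[2]
def tri(c1,u1,c2,u2):
    o1,d1=ray(c1,u1);o2,d2=ray(c2,u2)
    s=np.linalg.lstsq(np.c_[d1,-d2],o2-o1,rcond=None)[0];a=o1+d1*s[0];b=o2+d2*s[1];return (a+b)/2,np.linalg.norm(a-b)
def mask(im,lo,hi):
    return cv2.inRange(cv2.cvtColor(im,cv2.COLOR_RGB2HSV),lo,hi)
COL=dict(yellow=((22,120,80),(34,255,255)),orange=((8,200,150),(18,255,255)),green=((50,120,40),(80,255,255)))
def blobs(im,col,amin=15):
    cs,_=cv2.findContours(mask(im,*COL[col]),cv2.RETR_EXTERNAL,cv2.CHAIN_APPROX_NONE)
    return sorted([c for c in cs if cv2.contourArea(c)>amin],key=cv2.contourArea)[::-1]
E
python3 - <<'E'
from h import *
s,d=pickle.load(open("p0.pkl","rb"))
for n in("top","scene"):
    for col in COL:
        for c in blobs(d[n]["pixels"],col):
            r=cv2.minAreaRect(c);b=cv2.boxPoints(r)
            print(n,col,cv2.contourArea(c),np.round(r[0],1),np.round(b,1).tolist())
t=d["top"]["pixels"];sc=d["scene"]["pixels"]
a=cv2.resize(t[140:245,160:235],(400,560),interpolation=cv2.INTER_CUBIC);b=cv2.resize(t[165:235,290:390],(400,280),interpolation=cv2.INTER_CUBIC);e=cv2.resize(sc[145:195,200:270],(392,280),interpolation=cv2.INTER_CUBIC)
e=cv2.copyMakeBorder(e,0,0,0,8,cv2.BORDER_CONSTANT)
cv2.imwrite("pics/c.png",np.hstack([a,np.vstack([b,e])])[:,:,::-1])
E
```

```text
top yellow 1116.5 [342.3 201.5] [[316.79998779296875, 194.1999969482422], [362.29998779296875, 184.0], [367.8999938964844, 208.89999389648438], [322.29998779296875, 219.0]]
top yellow 245.5 [ 40.7 352.6] [[24.299999237060547, 352.1000061035156], [43.5, 336.3999938964844], [57.099998474121094, 353.1000061035156], [37.900001525878906, 368.79998779296875]]
top yellow 47.5 [309.4 199.3] [[303.6000061035156, 196.8000030517578], [314.3999938964844, 195.39999389648438], [315.20001220703125, 201.8000030517578], [304.3999938964844, 203.1999969482422]]
top orange 316.5 [191.7 185.3] [[177.60000610351562, 181.60000610351562], [202.39999389648438, 175.39999389648438], [205.8000030517578, 189.10000610351562], [181.10000610351562, 195.1999969482422]]
top orange 45.5 [195.  199.6] [[181.8000030517578, 201.3000030517578], [207.5, 194.89999389648438], [208.1999969482422, 197.89999389648438], [182.60000610351562, 204.39999389648438]]
top green 249.5 [168.8 114.7] [[151.6999969482422, 97.5999984741211], [156.60000610351562, 93.80000305175781], [185.89999389648438, 131.8000030517578], [181.0, 135.5]]
to
[... 879 characters left out ...]
5, 249.8000030517578]]
scene green 437.0 [228.1 272.7] [[207.39999389648438, 293.3999938964844], [237.0, 245.0], [248.6999969482422, 252.10000610351562], [219.10000610351562, 300.5]]
scene green 197.0 [292.2 229.1] [[274.1000061035156, 221.60000610351562], [281.70001220703125, 212.60000610351562], [310.20001220703125, 236.60000610351562], [302.70001220703125, 245.60000610351562]]
scene green 165.0 [281.3 151.8] [[264.20001220703125, 149.89999389648438], [295.5, 142.10000610351562], [298.3999938964844, 153.60000610351562], [267.1000061035156, 161.5]]
scene green 140.0 [375.8 266.3] [[362.5, 280.0], [383.6000061035156, 249.0], [389.0, 252.6999969482422], [367.8999938964844, 283.6000061035156]]
```

View pics/c.png

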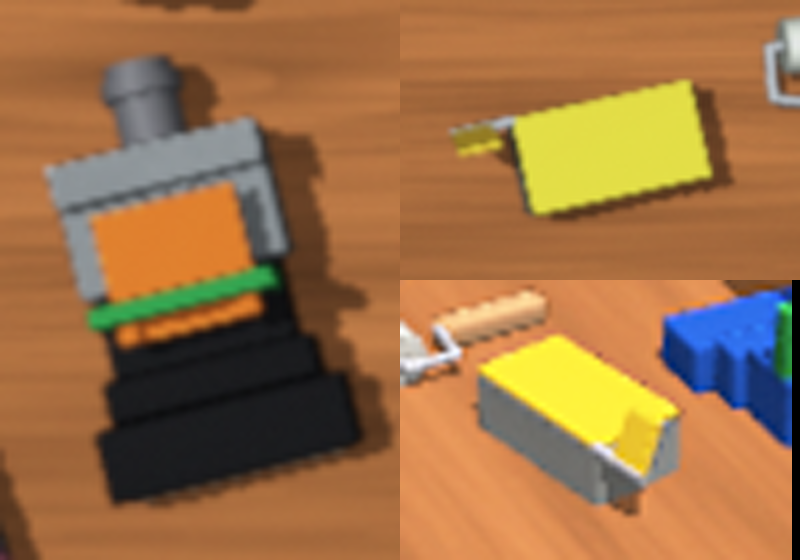

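The crop confirms it: the small black hood, with its green bar at crop (185,297), sits on the grey port. The flap is shut, with its ear on the left (+y) side at crop (480,137).

```bash
python3 - <<'E'
from h import *
s,d=pickle.load(open("p0.pkl","rb"));T,S=d["top"],d["scene"]
def fit(col,i,z):
    c=blobs(T["pixels"],col)[i].reshape(-1,2).astype(float)
    w=np.array([plane(T,p,z)[:2] for p in c],np.float32);r=cv2.minAreaRect(w);return r,cv2.boxPoints(r)
for n,col,i,z in(("flap",'yellow',0,52),("bar",'green',3,85),("plate",'orange',0,64)):
    r,b=fit(col,i,z);e=[b[1]-b[0],b[2]-b[1]];L=max(e,key=np.linalg.norm);L=L*np.sign(L[1])
    print(n,np.round(r[0],1),np.round(r[1],1),"yaw",np.arctan2(-L[0],L[1]).round(3))
# triangulated heights
print("flap ctr",tri(T,(342.3,201.5),S,(231.6,164.7)))
# bar ends top
print("bar ctr",tri(T,(194.3,195.4),S,(292.2,227)))
for n,c in(("jar",(198/800*512,268/600*384)),("clamp",(427*.64,183*.64)),("roller",(625*.64,275*.64)),("rollerhandle",(627*.64,345*.64)),("pink",(210*.64,358*.64)),("blue",(540*.64,420*.64)),("bluecase",(685*.64,400*.64))):
    print(n,plane(T,c,40)[:2].round())
E
```

```text
flap [ 478.3 -221.3] [ 78.2 143.3] yaw 0.211
bar [499.1 228.5] [ 14.6 109.1] yaw 0.254
plate [530.7 239.5] [43.1 77.5] yaw 0.239
flap ctr (array([ 478.35258113, -221.77499929,   48.41161088]), np.float64(0.22680893112732378))
bar ctr (array([497.87671949, 231.23205446,  75.11822028]), np.float64(3.9546764775728964))
jar [576. 445.]
clamp [744. -12.]
roller [ 557. -404.]
rollerhandle [ 418. -405.]
pink [398. 420.]
blue [ 272. -230.]
bluecase [ 309. -517.]
```

```bash
cat > g.py <<'E'
import sys,numpy as np
from rig import arm
from scipy.spatial.transform import Rotation as R
F=dict(box=(480.3,-220.9,0.213),port=(499-26*np.cos(.25),228.5-26*np.sin(.25),0.25))
def loc(f,p):
    x,y,t=F[f];c,s=np.cos(t),np.sin(t);d=np.array(p)-[x,y];return np.array([c*d[0]+s*d[1],-s*d[0]+c*d[1]])
def go(f,px,py,z):
    "tool shift+turn to the frame point, tip height z, tool x along frame x"
    s=arm.state();q=R.from_quat(s["orientation"]);x,y,t=F[f]
    w=np.array([x+np.cos(t)*px-np.sin(t)*py,y+np.sin(t)*px+np.cos(t)*py,z+arm.tip_reach])
    X=q.apply([1,0,0]);th=np.arctan2(X[1],X[0]);print("here",loc(f,s["eef_pos"][:2]).round(1),"tip z",round(s["eef_pos"][2]-arm.tip_reach,1),"force",np.round(s["ft_force"],1),"t",s["clock"])
    print("to",(px,py,z),"shift",q.inv().apply(w-s["eef_pos"]).round(1),"turn",np.degrees(th-t).round(1))
if __name__=="__main__": go(sys.argv[1],*map(float,sys.argv[2:]))
E
python3 g.py box -15 102 130;python3 g.py box -15 102 62
```

```text
here [-320.6 -197.3] tip z 230.9 force [ 0.  -0.2 -0.5] t 0.15
to (-15.0, 102.0, 130.0) shift [ 358.  -234.1  101.2] turn 11.2
here [-320.6 -197.3] tip z 230.9 force [ 0.  -0.2 -0.5] t 0.15
to (-15.0, 102.0, 62.0) shift [ 358.  -234.   169.2] turn 11.2
```

Call:
drive_tool --motion '[[[45,-30,0,1.5],[90,-59,0,3],[135,-88,10,4.5],[180,-118,20,6],[225,-147,40,7.5],[270,-176,60,9],[315,-206,80,10],[340,-222,95,11.2],[358,-234,101,11.2],[358,-234,101,11.2],[358,-234,101,11.2]]]' --jaw -1

```text
clock: 1.52
eef_pos: [444.0, -125.1, 149.4]
orientation: [0.994, 0.106, -0.0, 0.0]
ft_force: [-0.3, -0.3, -0.5]
width: 0.0
grasp_force: 0.0
```

```bash
python3 g.py box -15 102 62; python3 - <<'E'
from rig import arm
import cv2,numpy as np,pickle
s=arm.state();w=arm.read_camera("wrist");t=arm.read_camera("top");pickle.dump((s,w,t),open("p1.pkl","wb"))
cv2.imwrite("pics/d.png",cv2.resize(w["pixels"],(800,600))[:,:,::-1])
E
```

```text
here [-15.3 101.3] tip z 130.4 force [-0.3 -0.3 -0.5] t 1.525
to (-15.0, 102.0, 62.0) shift [ 0.3 -0.7 68.4] turn 0.0
```

View pics/d.png

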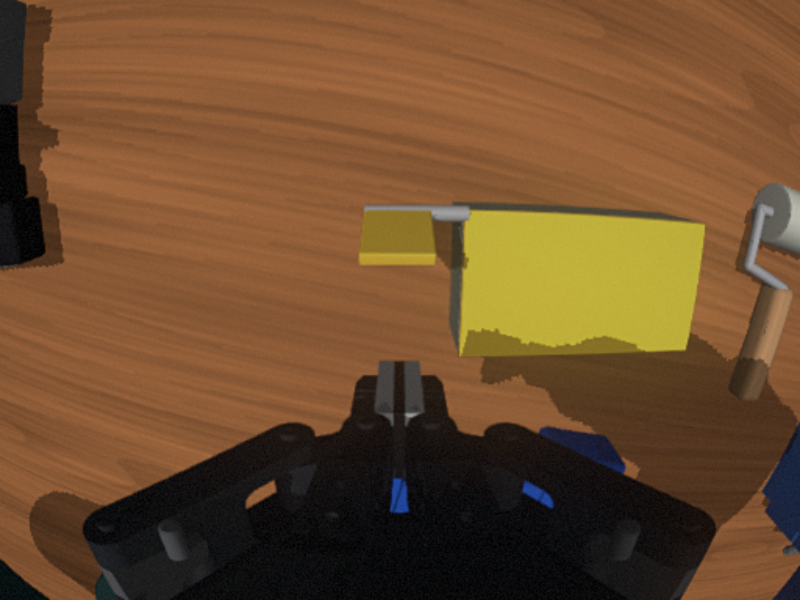

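The wrist view shows the fingertips at (400,400) in line with the ear at (398,235), and the hinge line is level. Next I descend and push the ear.

Call:
drive_tool --motion '[[[0,-4,30,0],[0,-4,68,0],[0,-4,68,0],[12,-4,68,0],[24,-4,68,0],[34,-4,68,0],[44,-4,68,0],[54,-4,68,0],[64,-4,68,0]]]'

```text
clock: 2.75
eef_pos: [506.7, -107.0, 81.4]
orientation: [0.994, 0.107, 0.0, -0.0]
ft_force: [-0.0, -0.1, 0.0]
width: 0.0
grasp_force: 0.3
```

```bash
python3 g.py box 81 106 62
```

```text
here [ 49.9 105.7] tip z 62.4 force [-0.  -0.1  0. ] t 2.75
to (81.0, 106.0, 62.0) shift [31.1 -0.3  0.4] turn 0.0
```

Call:
drive_tool --motion '[[[8,0,0,0],[16,0,0,0],[24,0,0,0],[30,0,0,0],[30,0,0,0],[30,0,0,0],[20,0,-20,0],[0,0,-60,0],[-20,10,-90,0],[-20,10,-90,0]]]'

```text
clock: 4.0
eef_pos: [488.4, -122.2, 173.2]
orientation: [0.994, 0.106, 0.001, 0.001]
ft_force: [-0.1, -0.1, -0.1]
width: 0.4
grasp_force: 0.0
```

```bash
python3 g.py box -8 40 80; python3 - <<'E'
from rig import arm
import cv2,numpy as np
w=arm.read_camera("wrist")["pixels"];t=arm.read_camera("scene")["pixels"]
a=cv2.resize(w,(512,384));b=cv2.resize(t[120:200,190:290],(288,230));b=cv2.copyMakeBorder(b,0,154,0,0,cv2.BORDER_CONSTANT)
cv2.imwrite("pics/e.png",np.hstack([a,b])[:,:,::-1])
E
```

```text
here [28.8 94.8] tip z 154.2 force [-0.1 -0.1 -0.1] t 4.0
to (-8.0, 40.0, 80.0) shift [-36.9  54.7  74.3] turn -0.1
```

View pics/e.png

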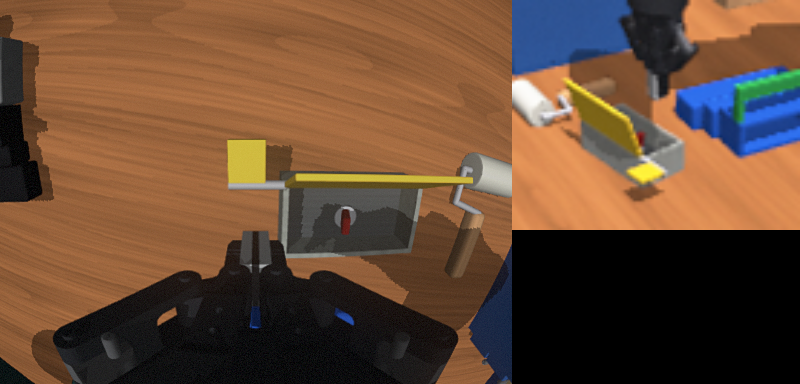

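The flap stands fully open, and the red toggle is visible at (345,218). I'll check its place by ray before descending.

```bash
cat >> h.py <<'E'
def wplane(s,c,uv,z):
    from scipy.spatial.transform import Rotation as R
    K=c["camera_matrix"];u=(uv[0]-K[0,2])/K[0,0];v=(uv[1]-K[1,2])/K[1,1];th=np.hypot(u,v)
    d=np.array([u/th*np.sin(th),v/th*np.sin(th),np.cos(th)]);T=c["T_tool_cam"];q=R.from_quat(s["orientation"])
    o=q.apply(T[:3,3])+s["eef_pos"];d=q.apply(T[:3,:3]@d);return o+d*(z-o[2])/d[2]
E
cat > tog.py <<'E'
from rig import arm
from h import *;import g
s=arm.state();c=arm.read_camera("wrist")
im=c["pixels"];m=mask(im,(0,120,50),(6,255,255))|mask(im,(172,120,50),(180,255,255))
cs,_=cv2.findContours(m,0,1);k=max(cs,key=cv2.contourArea).reshape(-1,2)
print(len(k),"x/y range px",k.min(0),k.max(0))
for z in(15,40):
    w=np.array([g.loc("box",wplane(s,c,p,z)[:2]) for p in k.astype(float)]);print(z,w.min(0).round(1),w.max(0).round(1))
E
python3 tog.py
```

```text
60 x/y range px [343 210] [351 235]
15 [-30.8  -6.5] [-2.1  3.8]
40 [-19.    2.6] [ 7.1 12. ]
```

Call:
drive_tool --motion '[[[-18,27,20,0],[-37,55,50,0],[-37,55,74,0],[-37,55,74,0]]]'

```text
clock: 4.65
eef_pos: [462.8, -182.1, 95.3]
orientation: [0.994, 0.106, -0.002, -0.001]
ft_force: [0.7, -0.1, 1.4]
width: 0.2
grasp_force: 0.0
```

```bash
python3 g.py box -8 40 28
```

```text
here [-8.9 41.6] tip z 76.3 force [ 0.7 -0.1  1.4] t 4.65
to (-8.0, 40.0, 28.0) shift [ 1.   1.8 48.3] turn 0.0
```

Call:
drive_tool --motion '[[[0,0,20,0],[0,0,40,0],[0,0,50,0],[0,0,50,0],[0,8,50,0],[0,14,50,0],[0,19,50,0],[0,23,50,0],[0,27,50,0],[0,27,50,0]]]'

```text
clock: 5.9
eef_pos: [469.7, -209.5, 47.2]
orientation: [0.994, 0.106, -0.0, 0.0]
ft_force: [-0.1, 0.1, 0.7]
width: 0.2
grasp_force: 0.0
```

```bash
python3 g.py box -8 14 28; python3 tog.py; python3 - <<'E'
E
```

```text
here [-8.  13.4] tip z 28.2 force [-0.1  0.1  0.7] t 5.9
to (-8.0, 14.0, 28.0) shift [-0.  -0.6  0.2] turn 0.0
114 x/y range px [273 225] [299 273]
15 [-34.6 -12.7] [-2.  3.]
40 [-18.7  -8.5] [8.7 4.7]
```

Call:
drive_tool --motion '[[[0,1.5,0,0],[0,3,0,0],[0,3,0,0]]]'

```text
clock: 6.32
eef_pos: [470.3, -212.2, 47.3]
orientation: [0.994, 0.106, -0.0, 0.0]
ft_force: [0.7, 0.5, -0.0]
width: -0.1
grasp_force: 0.0
```

```bash
python3 g.py box -8 14 28; python3 tog.py
```

```text
here [-7.9 10.6] tip z 28.3 force [ 0.7  0.5 -0. ] t 6.325
to (-8.0, 14.0, 28.0) shift [-0.1 -3.4  0.3] turn 0.0
117 x/y range px [269 225] [297 273]
15 [-34.5 -14.7] [-1.9  2.6]
40 [-18.6 -10.6] [8.7 3.9]
```

Call:
drive_tool --motion '[[[0,1.5,0,0],[0,3,0,0],[0,3,0,0]]]'

```text
clock: 6.75
eef_pos: [470.5, -213.6, 47.1]
orientation: [0.994, 0.107, 0.0, -0.002]
ft_force: [-0.0, 10.7, 5.6]
width: -0.3
grasp_force: 5.9
```

```bash
python3 g.py box -8 14 28; python3 tog.py
```

```text
here [-8.   9.2] tip z 28.1 force [-0.  10.7  5.6] t 6.75
to (-8.0, 14.0, 28.0) shift [ 0.  -4.8  0.1] turn 0.1
116 x/y range px [267 225] [296 272]
15 [-33.7 -15.5] [-2.   2.4]
40 [-17.9 -11.6] [8.7 3.5]
```

The force rose to 11 N, so the toggle is at its off stop. Next I retreat up and go behind the flap.

Call:
drive_tool --motion '[[[0,-8,0,0],[0,-15,0,0],[0,-15,-45,0],[0,-15,-90,0],[0,-10,-130,0],[0,0,-135,0],[0,0,-135,0]]]'

```text
clock: 7.68
eef_pos: [471.0, -215.5, 181.9]
orientation: [0.994, 0.106, 0.0, 0.0]
ft_force: [-0.7, 0.5, -0.6]
width: 0.1
grasp_force: 0.0
```

```bash
python3 g.py box 108 0 92; python3 tog.py
```

```text
here [-8.   7.2] tip z 162.9 force [-0.7  0.5 -0.6] t 7.675
to (108.0, 0.0, 92.0) shift [116.    7.2  70.9] turn -0.0
60 x/y range px [260 173] [275 195]
15 [-26.  -13.3] [-2.9  2.1]
40 [-18.2 -11.5] [2.9 2.5]
```

Call:
drive_tool --motion '[[[40,0,0,0],[80,4,0,0],[116,7,0,0],[116,7,0,0],[116,7,40,0],[116,7,70,0],[116,7,70,0],[100,7,70,0],[84,7,70,0],[70,7,70,0],[58,7,70,0],[48,7,70,0]]]'

```text
clock: 9.22
eef_pos: [518.6, -212.0, 112.5]
orientation: [0.994, 0.106, 0.0, 0.0]
ft_force: [0.8, 0.1, -0.3]
width: 0.1
grasp_force: 0.2
```

```bash
python3 g.py box 20 0 92
```

```text
here [39.3  0.6] tip z 93.5 force [ 0.8  0.1 -0.3] t 9.225
to (20.0, 0.0, 92.0) shift [-19.3   0.6   1.5] turn 0.0
```

Call:
drive_tool --motion '[[[-8,0,0,0],[-16,0,0,0],[-24,0,0,0],[-30,0,0,0],[-30,0,0,0],[-30,0,-30,0],[-40,0,-60,0],[-60,0,-60,0],[-60,0,-60,0]]]'

```text
clock: 10.35
eef_pos: [460.3, -224.6, 172.6]
orientation: [0.994, 0.106, 0.0, 0.0]
ft_force: [0.3, 0.5, -0.8]
width: -0.2
grasp_force: 0.0
```

```bash
python3 g.py port 60 0 110; python3 - <<'E'
from rig import arm
import cv2,numpy as np
from h import *
w=arm.read_camera("wrist")["pixels"];T=arm.read_camera("top");t=arm.read_camera("scene")["pixels"]
for c in blobs(T["pixels"],"yellow"): print(cv2.contourArea(c),cv2.boundingRect(c))
for c in blobs(t,"yellow"): print("sc",cv2.contourArea(c),cv2.minAreaRect(c))
a=cv2.resize(w,(512,384));b=cv2.resize(t[120:200,190:290],(288,230));b=cv2.copyMakeBorder(b,0,154,0,0,cv2.BORDER_CONSTANT)
cv2.imwrite("pics/f.png",np.hstack([a,b])[:,:,::-1])
E
```

```text
here [-123.6 -429.4] tip z 153.6 force [ 0.3  0.5 -0.8] t 10.35
to (60.0, 0.0, 110.0) shift [ 167.4 -436.    43.5] turn -2.1
617.0 (318, 185, 44, 34)
303.0 (28, 341, 42, 25)
47.5 (304, 196, 12, 8)
sc 422.0 ((502.0, 272.0), (42.0, 18.0), 90.0)
sc 365.0 ((231.55880737304688, 164.7353057861328), (34.98571014404297, 13.719886779785156), 30.963754653930664)
```

View pics/f.png

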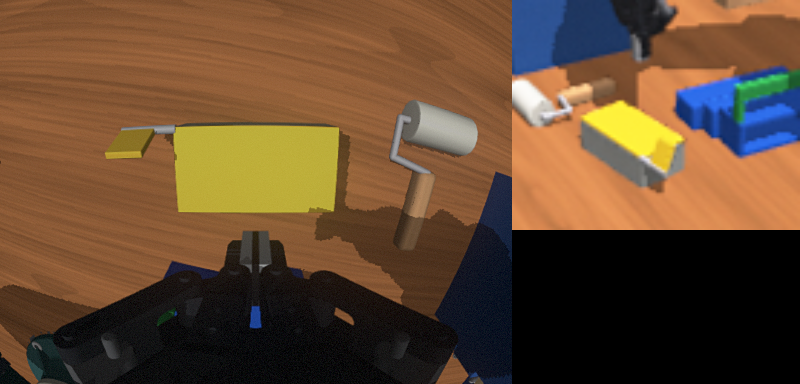

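The flap is shut; its scene rectangle matches the start. On to the port.

Call:
drive_tool --motion '[[[17,-44,0,0],[34,-88,0,0],[51,-132,0,0],[68,-176,0,-0.5],[85,-220,0,-1],[102,-264,0,-1.5],[119,-308,0,-2.1],[136,-352,5,-2.1],[150,-396,10,-2.1],[167,-436,20,-2.1],[167,-436,20,-2.1],[167,-436,20,-2.1]]]'

```text
clock: 12.0
eef_pos: [533.6, 229.0, 152.0]
orientation: [0.991, 0.131, -0.001, -0.003]
ft_force: [0.8, -0.4, 0.1]
width: -0.0
grasp_force: 0.0
```

```bash
cat > bar.py <<'E'
from rig import arm
from h import *;import g
s=arm.state();c=arm.read_camera("wrist")
import sys
for col,z in(("green",85),("orange",64)):
    for k in blobs(c["pixels"],col,100)[:3]:
        w=np.array([g.loc("port",wplane(s,c,p,z)[:2]) for p in k.reshape(-1,2).astype(float)],np.float32);r=cv2.minAreaRect(w)
        print(col,cv2.contourArea(k),w.min(0).round(1),w.max(0).round(1),np.round(r[0],1),np.round(r[1],1),round(r[2],1))
cv2.imwrite("pics/%s.png"%sys.argv[1],cv2.resize(c["pixels"],(640,480))[:,:,::-1])
E
python3 bar.py g1; python3 g.py port 60 0 70
```

```text
green 1216.0 [-88.1 203.1] [ 38.  266.2] [-25.  236.1] [120.7  60.4] 6.3
green 905.0 [21.5 12.8] [50.3 56.5] [28.2 34.7] [41.5 29.5] 61.7
green 306.5 [ 21.  -49.6] [ 32.1 -29.7] [ 26.6 -39.7] [20. 11.] 89.5
orange 799.5 [ 30.  -25.6] [60.1 38.2] [45.1  6.2] [63.7 29.8] 89.6
here [59.6 -8.5] tip z 133.2 force [-1.  -0.4 -1.2] t 12.05
to (60.0, 0.0, 70.0) shift [ 0.5 -8.1 63.3] turn 0.7
```

View pics/g1.png

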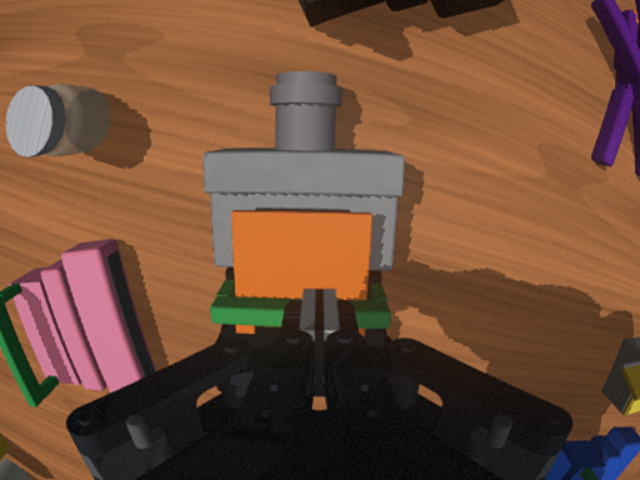

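The view shows the port square to the tool, with the plate at (300,253) and the bar at (300,310). The arm was still settling and the orange mask was too narrow, so I settle and remeasure.

Call:
drive_tool --motion '[[[0,0,10,0.3],[0,0,10,0.3],[0,0,10,0.3]]]'

```text
clock: 12.42
eef_pos: [534.1, 227.3, 142.3]
orientation: [0.992, 0.129, -0.001, -0.004]
ft_force: [-0.2, 0.2, 1.1]
width: -0.1
grasp_force: 0.0
```

```bash
sed -i 's/orange=((8,200,150)/orange=((8,215,175)/' h.py; python3 bar.py g2; python3 g.py port 60 0 70; python3 - <<'E'
import cv2
h=cv2.cvtColor(cv2.imread("pics/g2.png"),cv2.COLOR_BGR2HSV)
print(h[230,250],h[250,300],h[280,350],h[250,150])
E
```

```text
green 999.5 [21.2 11. ] [47.8 56.5] [33.4 33.4] [44.9 26.2] 84.5
green 905.5 [-88.1 201.5] [  8.9 264. ] [-41.5 246.5] [67.3 76.9] 39.6
green 305.5 [ 20.8 -49.7] [ 32.5 -31.1] [ 26.7 -40.3] [18.6 11.5] 89.1
here [59.8 -9.8] tip z 123.4 force [ 0.1 -1.  -0.8] t 12.475
to (60.0, 0.0, 70.0) shift [ 0.3 -9.4 53.5] turn 0.6
[ 12 191 212] [ 12 194 213] [ 13 199 210] [ 13 153 167]
```

```bash
sed -i 's/orange=((8,215,175)/orange=((8,175,130)/' h.py; python3 bar.py g3; python3 - <<'E'
import sys;sys.path.insert(0,'.')
from h import *
im=cv2.imread("pics/g3.png")[:,:,::-1].copy()
m=mask(im,*COL["green"])
for r in (300,305,310,315,320):
    x=np.where(m[r,180:420])[0]+180; print(r,x.min() if len(x) else 0,x.max() if len(x) else 0)
E
```

```text
green 1008.5 [21.2 11.2] [48.6 56.5] [28.1 34.3] [43.1 28.1] 65.4
green 916.0 [-88.1 200.7] [ 10.1 264.1] [-41.  246.5] [67.9 78.1] 39.6
green 306.0 [ 20.8 -49.7] [ 33.2 -31.1] [ 26.7 -40.5] [12.4 18.5] 2.4
orange 7387.5 [ 29.9 -38.2] [85.8 45.6] [57.7  3.7] [83.4 55.9] 89.4
300 212 221
305 211 238
310 208 236
315 204 256
320 204 389
```

Plate and bar both come out centred 3 to 4 mm further to +y than the first fit, with x agreeing. I shift accordingly and press.

Call:
drive_tool --motion '[[[1,-8,20,0.6],[1,-13,40,0.6],[1,-13,52,0.6],[1,-13,52,0.6],[1,-13,58,0.6],[1,-13,64,0.6],[1,-13,69,0.6],[1,-13,69,0.6]]]'

```text
clock: 13.52
eef_pos: [534.4, 232.1, 73.4]
orientation: [0.991, 0.132, -0.001, -0.007]
ft_force: [2.8, 0.5, 3.2]
width: 0.1
grasp_force: 1.8
```

```bash
python3 g.py port -33 3 54;python3 g.py port 20 3 54
```

```text
here [61.1 -5.3] tip z 54.4 force [2.8 0.5 3.2] t 13.525
to (-33.0, 3.0, 54.0) shift [-94.   -9.6   0.5] turn 0.8
here [61.1 -5.3] tip z 54.4 force [2.8 0.5 3.2] t 13.525
to (20.0, 3.0, 54.0) shift [-41.   -8.9   0.5] turn 0.8
```

The lateral shift fell short, so I check the joints.

```bash
python3 - <<'E'
from rig import arm
import numpy as np
s=arm.state();print(np.round(s["joint_positions"],3),np.round(s["joint_vel"],3),np.round(s["eef_pos"],1),np.round(s["orientation"],4),s["ft_force"],s["wrist_torque"])
E
```

```text
[ 0.263  0.466 -0.236  0.868  0.014  3.141] [ 0.001 -0.006  0.008  0.013  0.002 -0.001] [534.4 232.1  73.4] [ 9.912e-01  1.319e-01 -7.000e-04 -6.900e-03] [2.81864212 0.50024859 3.18130465] [-0.02799525 -0.4925646   0.08981999]
```

Call:
drive_tool --motion '[[[0,-4,0,0],[0,-8,0,0],[0,-8,0,0]]]'

```text
clock: 13.9
eef_pos: [532.7, 236.2, 73.6]
orientation: [0.991, 0.135, -0.001, -0.008]
ft_force: [1.5, -2.3, 3.2]
width: -0.0
grasp_force: 2.0
```

```bash
python3 g.py port 60 3 54; python3 -c "
from rig import arm
s=arm.state();print(s['joint_positions'],s['orientation'],s['wrist_torque'])"
```

```text
here [60.6 -0.9] tip z 54.6 force [ 1.5 -2.3  3.2] t 13.9
to (60.0, 3.0, 54.0) shift [-0.5 -3.9  0.6] turn 1.2
[ 0.2697845   0.46616032 -0.2349433   0.87007071  0.01678735  3.14061555] [ 0.9908153   0.13496131 -0.00131202 -0.00829255] [-0.35774271 -0.10974887  0.02842571]
```

Joint 6 is at its limit (3.14). I'll lift, make the half turn (the same tool shape), and press again.

Call:
drive_tool --motion '[[[0,0,-25,0],[0,0,-60,-6],[0,0,-60,-16],[0,0,-60,-26],[0,0,-60,-36],[0,0,-60,-46],[0,0,-60,-56],[0,0,-60,-66],[0,0,-60,-76],[0,0,-60,-86],[0,0,-60,-96],[0,0,-60,-106]]]'

```text
clock: 15.4
eef_pos: [532.6, 235.4, 133.1]
orientation: [0.486, 0.874, 0.006, -0.007]
ft_force: [-0.1, 0.4, 0.3]
width: 0.1
grasp_force: 0.0
```

Call:
drive_tool --motion '[[[0,0,0,-10],[0,0,0,-20],[0,0,0,-30],[0,0,0,-40],[0,0,0,-50],[0,0,0,-60],[0,0,0,-70],[0,0,0,-72.8],[0,0,0,-72.8],[0,0,0,-72.8]]]'

```text
clock: 16.65
eef_pos: [532.9, 235.2, 133.3]
orientation: [-0.124, 0.992, 0.008, -0.002]
ft_force: [-0.8, -0.1, 0.3]
width: 0.1
grasp_force: 0.0
```

```bash
python3 bar.py g4; python3 g.py port 60 3 54; python3 -c "
from rig import arm
s=arm.state();print(s['joint_positions'],s['orientation'],s['eef_pos'])"
```

```text
green 2982.0 [ 13.4 -49.6] [31.5 56.5] [22.6  3.5] [106.1  17.1] 89.1
orange 6761.5 [ 37.2 -38.1] [85.2 44.9] [61.2  3.4] [82.9 47.6] 89.7
orange 2274.0 [  8.3 -39. ] [21.2 47.4] [14.8  4.2] [86.4 12.8] 89.9
here [60.6 -1.9] tip z 114.3 force [-0.1  1.1  0.2] t 16.7
to (60.0, 3.0, 54.0) shift [ 0.6  3.9 60.4] turn -180.1
[ 0.26787833  0.4174101  -0.13861074  1.0153621   0.01699587  0.01927853] [-0.12397311  0.99224915  0.00836842 -0.0015062 ] [533.02395604 235.20172922 133.34315867]
```

View pics/g4.png

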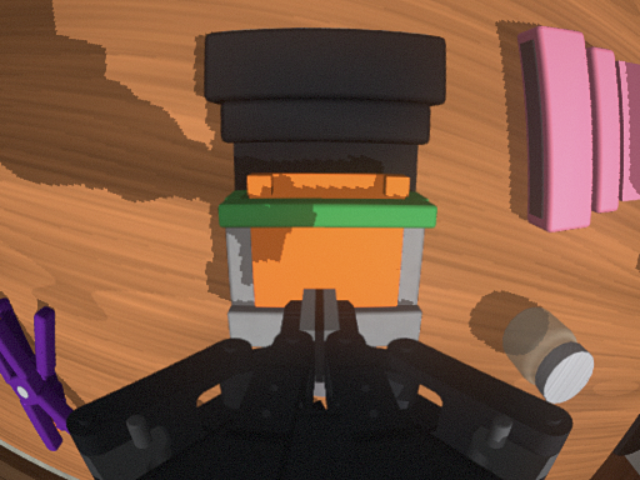

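From the opposite side the centre again reads +3.5 mm, and the lane between the teeth is clear at (328,187). Now I press.

Call:
drive_tool --motion '[[[0.5,4.5,20,0],[0.5,4.5,40,0],[0.5,4.5,47,0],[0.5,4.5,53,0],[0.5,4.5,60,0],[0.5,4.5,60,0],[0.5,4.5,60,0]]]'

```text
clock: 17.58
eef_pos: [531.4, 240.3, 73.9]
orientation: [-0.124, 0.992, 0.008, -0.001]
ft_force: [-1.5, -1.7, 3.2]
width: -0.1
grasp_force: 1.7
```

```bash
python3 g.py port -35 3.5 54; python3 -c "
from rig import arm
s=arm.state();print(s['joint_positions'])"
```

```text
here [60.4  3.4] tip z 54.9 force [-1.5 -1.7  3.2] t 17.575
to (-35.0, 3.5, 54.0) shift [95.4  0.   0.9] turn -180.0
[ 0.27729852  0.46616641 -0.23378871  0.8705147   0.01666996  0.02782272]
```

Call:
drive_tool --motion '[[[6,0,1,0],[12,0,1,0],[17,0,1,0],[22,0,1,0],[26,0,1,0],[30,0,1,0]]]'

```text
clock: 18.32
eef_pos: [502.6, 233.1, 73.0]
orientation: [-0.124, 0.992, 0.008, -0.001]
ft_force: [4.6, 1.7, 4.0]
width: 0.1
grasp_force: 3.2
```

```bash
python3 g.py port -35 3.5 54;python3 bar.py g5
```

```text
here [30.6  3.6] tip z 54.0 force [4.6 1.7 4. ] t 18.325
to (-35.0, 3.5, 54.0) shift [65.6 -0.1 -0.1] turn -180.0
green 5084.0 [  1.1 -49.3] [17.9 56.3] [9.5 3.5] [105.6  16.6] 89.8
orange 1422.5 [  3.4 -36.4] [ 8.8 44. ] [6.1 3.8] [80.4  5.3] 89.8
orange 800.5 [ 29.3 -35. ] [ 44.6 -11.6] [ 37.  -23.4] [23.2 15.4] 87.9
orange 746.0 [29.4 18.8] [45.3 41.7] [37.4 30.2] [22.9 15.8] 89.6
```

The bar has moved 13 mm, straight, at 5 N. Continuing.

Call:
drive_tool --motion '[[[6,0,0,0],[12,0,0,0],[18,0,0,0],[24,0,0,0],[30,0,0,0],[36,0,0,0],[42,0,0,0],[48,0,0,0],[54,0,0,0],[60,0,0,0],[66,0,0,0],[69,0,0,0]]]'

```text
clock: 19.88
eef_pos: [435.3, 215.9, 72.8]
orientation: [-0.124, 0.992, 0.008, -0.001]
ft_force: [4.8, 0.6, 4.1]
width: -0.0
grasp_force: 2.6
```

```bash
python3 g.py port -35 3.5 54;python3 bar.py g6
```

```text
here [-38.8   3.6] tip z 53.8 force [4.8 0.6 4.1] t 19.875
to (-35.0, 3.5, 54.0) shift [-3.8 -0.1 -0.2] turn -180.0
green 7359.5 [-68.7 -49.2] [-51.3  56.3] [-60.    3.6] [105.5  17.4] 89.6
```

Call:
drive_tool --motion '[[[-2,0,0,0],[-6,0,-3,0],[-10,0,-30,0],[-10,0,-70,0],[-10,0,-120,0],[-30,0,-160,0],[-30,0,-160,0],[-30,0,-160,0]]]'

```text
clock: 20.92
eef_pos: [464.8, 220.6, 231.8]
orientation: [-0.124, 0.992, 0.008, -0.002]
ft_force: [-0.7, -0.1, -0.7]
width: -0.1
grasp_force: 0.0
```

```bash
python3 g.py port -35 3.5 54; python3 - <<'E'
from rig import arm
from h import *
import g
T=arm.read_camera("top");S=arm.read_camera("scene");s,d=pickle.load(open("p0.pkl","rb"))
W=arm.read_camera("wrist")
for n,c in(("top",T),("scene",S)):
    for k in blobs(c["pixels"],"green"):
        r=cv2.minAreaRect(k);print(n,np.round(r[0],1),g.loc("port",plane(c,r[0],80)[:2]).round(1))
    for k in blobs(c["pixels"],"yellow"): print(n,cv2.minAreaRect(k))
a=cv2.resize(T["pixels"][60:260,90:440],(800,457));b=np.hstack([cv2.resize(S["pixels"][120:330,150:420],(400,300))[:143],cv2.resize(W["pixels"],(400,300))[:143]])
sc=S["pixels"][130:330,150:450]
cv2.imwrite("pics/z.png",np.vstack([cv2.resize(T["pixels"][60:260,90:440],(525,300)),cv2.resize(sc,(525,300))])[:,:,::-1])
E
```

```text
here [-9.1  0.8] tip z 212.8 force [-0.7 -0.1 -0.7] t 20.925
to (-35.0, 3.5, 54.0) shift [ 25.5  -0.  158.9] turn -180.0
top [168.9 114.8] [283.5  14.7]
top [326.5 270.5] [-292.  -326.2]
top [115.9 237.2] [-35.3 259.4]
top [207.9 220.4] [-56.8 -20. ]
top ((342.3411560058594, 201.53526306152344), (25.48932456970215, 46.64004135131836), 77.47119140625)
top ((47.5789909362793, 347.67864990234375), (21.609392166137695, 41.22732925415039), 53.61564636230469)
top ((309.4154052734375, 199.32310485839844), (6.449805736541748, 10.915056228637695), 82.87498474121094)
scene [228.1 272.7] [287.1  12.8]
scene [308.5 218.2] [-40.6  15. ]
scene [375.8 266.3] [-17.3 264.2]
scene [278.5 149.8] [-295.7 -351.4]
scene ((502.5, 272.0), (42.0, 17.0), 90.0)
scene ((231.66856384277344, 164.7303466796875), (34.97993087768555, 13.67397403717041), 32.00538635253906)
```

View pics/z.png

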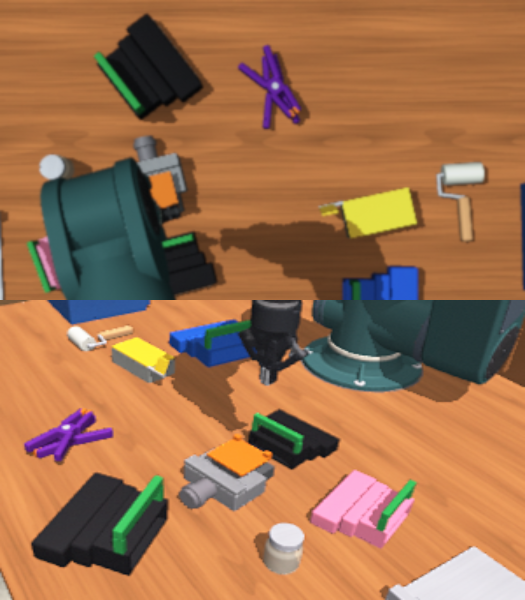

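The hood stands flat and clear of the port (bar at port x about -57, so a gap of about 44 mm), the plate is back up, the flap is shut, and the other items are where they were. Handing in.

```bash
python3 -c "
from rig import arm
print(arm.finish_job())"
```

```text
the job is handed in; nothing more can be done
None
```

The job is handed in: the toggle is off, the guard flap is shut, and the small black hood stands flat about 44 mm clear of the port spigot. The clamps, jar and roller were not touched.

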